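# Make up the glazing and decorating kits in a pottery studio

### The job

Make up two kits for the pottery class from the stock on the bench: the tray with three compartments gets the tall bottle in its middle compartment and the cup and the T-shaped test tile in its two end compartments (either way round); the tray with two compartments gets the wooden stamp and the squat tub (either way round). Stand each thing upright in its own compartment, flat on the tray's floor, and let go of it. Leave the tool crock, the turntable and the bowl where they are.

Things in the scene. Friction and masses are not known exactly. Their poses are not given: they have to be found in the camera images.
- bottle_mid (a point): Tall closed glaze bottle of white plastic: round body 46 mm across up to 66 mm above its foot, then a shoulder and a cap 32 mm across; 95 mm tall, about 0.2 kg. The point lies on its axis half-way up (47.5 mm above its foot). Starts upright on the bench, z up.
- tub_mid (a point): Squat closed tub of white plastic: round, 51 mm across, lid 54 mm across in the top 10 mm; 54 mm tall, about 0.16 kg. The point lies on its axis half-way up (27 mm above its foot). Starts upright on the bench, z up.
- cup_mid (a point): Small open cup without handle in dark fired clay: round, 44 mm across at the foot, widening to 50 mm at 12 mm and 52 mm at the rim, wall 4 mm, 64 mm tall, about 0.12 kg. The point lies on its axis half-way up (32 mm above its foot). Starts upright on the bench, z up.
- tile_mid (a point): Test tile in dark fired clay, an upside-down T: foot 44 x 44 x 8 mm with an upright plate, 10 mm thick (along x) and 44 mm wide (along y), over its middle; 64 mm tall in all, about 0.11 kg. The point lies in the plate, half-way up the whole (32 mm above the underside). Pinch the plate across its thickness (along x). Starts upright on the bench, z up.
- stamp_mid (a point): Dark wooden clay stamp standing on its face: round base 44 mm across and 22 mm thick, with a round upright handle 22 to 24 mm across above it, slightly tapered above 66 mm; 72 mm tall, about 0.08 kg. The point lies on its axis half-way up (36 mm above its underside). Starts upright on the bench, z up.
- tray3: Wooden tray with three compartments in a row along its y axis; it does not move. Outside 90 (x) x 256 (y) mm, 17 mm high; floor and walls 7 mm thick. Each compartment is 76 x 76 mm inside; their centres lie at y = -83, 0 and +83 mm, x = 0 in the tray's frame. The origin is under the tray's centre, on the bench; z up.
- tray2: Wooden tray with two compartments in a row along its y axis; it does not move. Outside 90 (x) x 173 (y) mm, 17 mm high; floor and walls 7 mm thick. Each compartment is 76 x 76 mm inside; their centres lie at y = -41.5 and +41.5 mm, x = 0 in the tray's frame. The origin is under the tray's centre, on the bench; z up.
- crock: Round steel crock 76 mm across and 100 mm tall with three brushes standing in it, about 195 mm tall in all. The origin is the centre of its underside. A bystander, not part of the kits: leave it where it is.
- wheel: Low banding wheel (turntable): aluminium disc 150 mm across on a dark foot, 53 mm tall. The origin is the centre of its underside. A bystander, not part of the kits: leave it where it is.
- bowl: Yellow plastic bowl 120 mm across and 50 mm tall. The origin is the centre of its underside. A bystander, not part of the kits: leave it where it is.
Mind the look-alikes: they are no part of the job. Leave any green, purple or red look-alike of the part that bears bottle_mid alone.

How it is judged:
At the end, for the whole second after the job is handed in: Bottle in the middle of tray3, cup and tile in its ends, stamp and tub in tray2, one to a compartment: each centre within 18 mm of the compartment's centre along both tray axes, within 5 mm of standing height on its floor, within 0.15 rad of upright, at rest and released (x of bottle_mid in the frame of tray3 between -0.018 and 0.018 m and y of bottle_mid in the frame of tray3 between -0.018 and 0.018 m and z of bottle_mid in the frame of tray3 between 0.0495 and 0.0595 m and (((x of cup_mid in the frame of tray3 between -0.018 and 0.018 m and y of cup_mid in the frame of tray3 between 0.065 and 0.101 m and z of cup_mid in the frame of tray3 between 0.034 and 0.044 m) and (x of tile_mid in the frame of tray3 between -0.018 and 0.018 m and y of tile_mid in the frame of tray3 between -0.101 and -0.065 m and z of tile_mid in the frame of tray3 between 0.034 and 0.044 m)) or ((x of tile_mid in the frame of tray3 between -0.018 and 0.018 m and y of tile_mid in the frame of tray3 between 0.065 and 0.101 m and z of tile_mid in the frame of tray3 between 0.034 and 0.044 m) and (x of cup_mid in the frame of tray3 between -0.018 and 0.018 m and y of cup_mid in the frame of tray3 between -0.101 and -0.065 m and z of cup_mid in the frame of tray3 between 0.034 and 0.044 m))) and (((x of stamp_mid in the frame of tray2 between -0.018 and 0.018 m and y of stamp_mid in the frame of tray2 between 0.0235 and 0.0595 m and z of stamp_mid in the frame of tray2 between 0.038 and 0.048 m) and (x of tub_mid in the frame of tray2 between -0.018 and 0.018 m and y of tub_mid in the frame of tray2 between -0.0595 and -0.0235 m and z of tub_mid in the frame of tray2 between 0.029 and 0.039 m)) or ((x of tub_mid in the frame of tray2 between -0.018 and 0.018 m and y of tub_mid in the frame of tray2 between 0.0235 and 0.0595 m and z of tub_mid in the frame of tray2 between 0.029 and 0.039 m) and (x of stamp_mid in the frame of tray2 between -0.018 and 0.018 m and y of stamp_mid in the frame of tray2 between -0.0595 and -0.0235 m and z of stamp_mid in the frame of tray2 between 0.038 and 0.048 m))) and angle between each of bottle_mid, tub_mid, cup_mid, tile_mid, stamp_mid's own z axis and vertical below 0.15 rad and linear speed of each of bottle, tub, cup, tile, stamp below 0.02 m/s); the robot touches nothing.
It fails at once if the tool crock was moved by more than 30 mm (distance of crock from where it was at the start of the episode above 0.03 m).
It fails at once if the turntable was moved by more than 30 mm (distance of wheel from where it was at the start of the episode above 0.03 m).
It fails at once if the bowl was moved by more than 30 mm (distance of bowl from where it was at the start of the episode above 0.03 m).
It also fails if it takes over 115 s, if anything falls off the work surface, if the arm or the gripper's body presses on something with over 40 N, if the wrist force passes 120 N, or if a joint passes its speed limit or range.

### The arm

A 7-joint arm with a two-finger parallel gripper is mounted at the origin on the work surface. World frame = base frame: x ahead of the robot, y to its left, z up, the work surface at z = 0. Lengths are in m, angles in rad, forces in N, time in s.
With the tool pointing down it reaches from about 0.4 to 0.75 m from the base axis. Payload 19.5 kg.
Tool frame: the origin (TCP) lies midway between the tips of the shut fingers; the grasp point (between the pads) lies 19 mm behind it; z points along the fingers, y is the line along which they close (so a half turn about z gives the same grasp; the last joint's range is limited). The gripper opens to 85 mm and grips with 20 to 120 N. Pads are 22 mm wide; open, the fingers measure 114 mm over their backs; the gripper's body (76 mm by 85 mm) begins 54 mm behind the grasp point. The pads swing forward as they close: fully open they stand 13 mm farther back than shut.
Start: joints at [-1.25, 0.707, -0.028, 1.485, 0.022, 0.951, -0.075], TCP at [0.204, 0.538, 0.231] pointing down, gripper open.
Joint ranges: [-2.71, 2.71], [-0.32, 2.16], [-1.57, 1.52], [0, 2.45], [-1.46, 4.6], [0, 2.02], [-2.83, 2.83]. Speed limits (rad/s): [1.89, 1.89, 2.57, 2.57, 3.01, 3.01, 3.01].

### API

Orientations are given as a rotation vector (axis times angle).
In Python, from plant import monitor, grab_frame, workorder, trace, spot_point gives the robot as it stands.
- The arm moves only by the tool servo_tool, never from a script. Its argument "rows" is text: rows parted by semicolons, each of 5 numbers parted by spaces: the opening, from -1 (shut) to 1 (fully open), so that 0 is half open, then the shift along the tool's x, y, z in m, then the turn about the tool's z in degrees. In form: jaw dx dy dz spin; .... A call has 1 to 12 rows; each row is the pose to reach, as a shift and turn from the pose commanded when the call began, along the tool's axes at that moment; what a row does not reach only later rows make up. A row lasts 1/12 s, in which the tool goes at most 41.7 mm and 7.16 degrees, less where a joint would pass 70% of its speed; a pose out of reach is approached as far as the arm can. A call with a gripper value outside its range is refused whole. The fingers move at their own pace and stop on an object; "force" is the grip in N (left out, the last holds). Time passes only in rows, so rows that repeat a pose let the fingers close. It gives the time, the measured TCP pose, the force, the opening and the grip force at its end, in the units of the state.
- monitor.get_state(): the state, without advancing time (a new reading comes with each control period).
- grab_frame(name): name is "scene" or "top" or "wrist"; returns a dict with "img" (480x640x3 uint8, blue, green, red), "depth" (480x640 float32, m along the optical axis (not along the pixel's ray), 0 where there is no reading), "fx", "fy", "cx", "cy" (pixels), "T" (4x4, takes a point from camera to world coordinates). Camera axes: x right, y down, z forward; pixel columns grow to the right and rows downward; lengths in m; the calibration is good to about 2 mm. The wrist camera is an equidistant fisheye: a pixel r from the principal point sees the ray r / f radians off the axis. A picture is of the moment at which its call begins.
- workorder.hand_in(): hands the job in; it is judged then, once.
Trained networks look in the newest picture that a camera, given by its name, has taken for a name from the list of things; names that differ only in an ending like _2 or _b are one class to them, and where a whole thing is asked for, a point or a joint stands for the part that bears it (a point fixed in the world has none). Each returns a list of dicts, best first, with "score" (0 to 1); they miss things now and then, are a little off and sometimes report something else, mostly with a low value. They report only what shows in the picture. A call takes as long as a camera call. They do not tell look-alikes from the thing itself.
- trace(query, camera): "region" (480x640 bool, what is visible of it).
- spot_point(query, camera): "centre" ([x, y, z] in m, in world coordinates, good to about 4 mm: a listed point, or the origin of a listed thing).
The state is a dict: "time": time; "joint_positions": joint angles; "qvel": joint speeds; "joint_efforts": joint torques, N m; "position": TCP position; "eef_rot": TCP orientation; "force": force on the tool from outside, world axes, zero at the start; "ft_torque": the same for the moment, N m; "finger_gap": opening from 0.0 (shut) to 1.0 (fully open); "grasp_force": force on a finger pad.
Only numpy, scipy, OpenCV 4.12 (cv2) and the standard library are available. Lean on these libraries where they do the work, as an engineer would, in place of code of your own. Each camera call takes 0.05 s, during which the arm holds its last target. There are 200 camera calls.

## Working session

There is one attempt and no reset: what is moved stays moved. The work goes in short steps, Python scripts to look and compute and a tool call to move; the robot and the scene stay as the last step left them, time stands still between calls to the robot, and variables do not carry over. Pictures are saved under pics/ and viewed, at most 14 in all, crops included, and the job is handed in when it is done.

Besides the shell and the picture viewer there is one more tool, called after "Emit:" in YAML: its name, and indented under it one key for each argument. servo_tool: Moves the arm, as the interface text tells. Its arguments: {"type":"object","properties":{"rows":{"type":"string"},"force":{"type":"number"}},"required":["rows"]}

```bash
mkdir -p pics
cat > h.py <<'E'
import numpy as np, cv2
from plant import monitor, grab_frame, workorder, trace, spot_point
from scipy.spatial.transform import Rotation as R
E
python3 - <<'E'
from h import *
s=monitor.get_state();print(s['time'],s['position'],s['eef_rot'],R.from_rotvec(s['eef_rot']).as_matrix().round(3),s['finger_gap'])
for c in ("scene","top"):
    f=grab_frame(c);cv2.imwrite(f'pics/{c}0.png',f['img']);np.savez(f'{c}0.npz',**f)
    print(c,f['fx'],f['T'].round(3).tolist())
    for n in "bottle_mid tub_mid cup_mid tile_mid stamp_mid tray3 tray2 crock wheel bowl".split():
        print(n,[(np.round(d['centre'],3).tolist(),round(d['score'],2)) for d in spot_point(n,c)][:5])
E
```

```text
0.0 [0.2039477  0.53734187 0.23082125] [-5.66625620e-01 -3.08988965e+00  1.69059532e-03] [[-0.935  0.355 -0.   ]
 [ 0.355  0.935 -0.001]
 [-0.    -0.001 -1.   ]] 0.9983014863346479
scene 449.44300968285677 [[-0.823, 0.488, -0.289, 0.758], [0.567, 0.697, -0.438, 0.505], [-0.013, -0.525, -0.851, 0.96], [0.0, 0.0, 0.0, 1.0]]
bottle_mid [([0.266, 0.326, 0.046], 0.83), ([0.457, 0.305, 0.049], 0.76), ([0.301, 0.246, 0.047], 0.73), ([0.375, 0.242, 0.049], 0.7)]
tub_mid [([0.452, 0.142, 0.029], 0.71), ([0.424, -0.289, 0.031], 0.39)]
cup_mid [([0.421, -0.288, 0.03], 0.8)]
tile_mid [([0.454, -0.154, 0.028], 0.66)]
stamp_mid [([0.461, -0.005, 0.037], 0.71), ([0.456, -0.153, 0.029], 0.34), ([0.456, 0.303, 0.048], 0.25)]
tray3 [([0.623, -0.177, 0.002], 0.88), ([0.613, 0.159, 0.001], 0.8), ([0.457, 0.304, 0.051], 0.46)]
tray2 [([0.623, -0.177, 0.002], 0.88), ([0.613, 0.159, 0.001], 0.8), ([0.457, 0.304, 0.051], 0.46)]
crock [([0.593, -0.441, 0.0], 0.82)]
wheel [([0.584, 0.476, 0.002], 0.83)]
bowl [([0.414, 0.493, -0.001], 0.87)]
top 508.5127481491685 [[0.012, -0.994, 0.109, 0.339], [-1.0, -0.014, -0.016, 0.038], [0.017, -0.109, -0.994, 1.334], [0.0, 0.0, 0.0, 1.0]]
bottle_mid [([0.361, 0.321, 0.045], 0.92), ([0.459, 0.304, 0.05], 0.76), ([0.382, 0.24, 0.048], 0.6), ([0.267, 0.327, 0.053], 0.6), ([0.304, 0.245, 0.046], 0.52)]
tub_mid [([0.452, 0.144, 0.031], 0.77)]
cup_mid [([0.421, -0.288, 0.029], 0.81)]
tile_mid [([0.456, -0.156, 0.036], 0.86), ([0.624, -0.179, 0.001], 0.29)]
stamp_mid [([0.459, -0.008, 0.037], 0.55)]
tray3 [([0.625, -0.177, -0.002], 0.81), ([0.611, 0.16, -0.002], 0.61), ([0.46, -0.006, 0.035], 0.19)]
tray2 [([0.625, -0.177, -0.002], 0.81), ([0.611, 0.16, -0.002], 0.61), ([0.46, -0.006, 0.035], 0.19)]
crock []
wheel [([0.581, 0.478, 0.002], 0.89)]
bowl [([0.416, 0.49, 0.0], 0.6), ([0.455, -0.154, 0.033], 0.6)]
```

View pics/scene0.png

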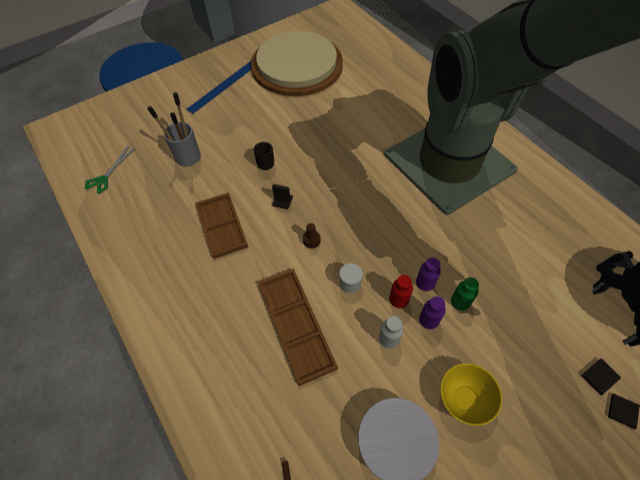

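View pics/top0.png

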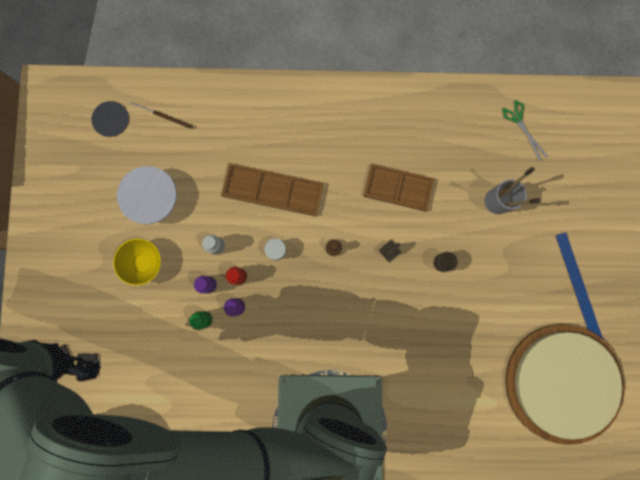

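The white bottle is at scene pixel (391,332), with the red, purple and green decoys beside it. Tray3 is at (296,325) and tray2 at (221,225). The tile looks rotated, so I'll get the yaws next.

```bash
cat >> h.py <<'E'
def cloud(f,mask):
    v,u=np.nonzero(mask&(f['depth']>0)); z=f['depth'][v,u]
    p=np.c_[(u-f['cx'])/f['fx']*z,(v-f['cy'])/f['fy']*z,z]
    return p@f['T'][:3,:3].T+f['T'][:3,3]
E
python3 - <<'E'
from h import *
for c in ("scene","top"):
    f=grab_frame(c)
    for q in ("tray3","tray2"):
        for d in trace(q,c)[:2]:
            P=cloud(f,d['region']); r=cv2.minAreaRect((P[:,:2]*1000).astype(np.float32)); print(c,q,round(d['score'],2),r, np.percentile(P[:,2],[10,50,95]).round(4))
        
    for q in ("tile_mid","bottle_mid","tub_mid","cup_mid","stamp_mid"):
        for d in trace(q,c)[:1 if q!="bottle_mid" else 5]:
            P=cloud(f,d['region']);top=np.percentile(P[:,2],97); T=P[P[:,2]>top-.01]
            r=cv2.minAreaRect((T[:,:2]*1000).astype(np.float32)); print(c,q,round(d['score'],2),'top',top.round(4),T.mean(0).round(4),len(T),r, f['img'][d['region']].mean(0).round())
E
```

```text
scene tray3 0.87 ((608.3089599609375, 153.80804443359375), (269.1745910644531, 94.20826721191406), 78.63427734375) [0.0041 0.007  0.0173]
scene tray3 0.86 ((621.915283203125, -174.801513671875), (177.6349639892578, 89.36335754394531), 77.30060577392578) [0.0041 0.0072 0.0174]
scene tray2 0.87 ((608.3089599609375, 153.80804443359375), (269.1745910644531, 94.20826721191406), 78.63427734375) [0.0041 0.007  0.0173]
scene tray2 0.86 ((621.915283203125, -174.801513671875), (177.6349639892578, 89.36335754394531), 77.30060577392578) [0.0041 0.0072 0.0174]
scene tile_mid 0.68 top 0.0645 [ 0.454  -0.1502  0.0613] 79 ((453.5285949707031, -150.92527770996094), (11.936042785644531, 42.51602554321289), 39.6865348815918) [17. 21. 26.]
scene bottle_mid 0.95 top 0.0962 [0.2706 0.3292 0.094 ] 177 ((269.5356140136719, 328.58697509765625), (30.654191970825195, 30.297487258911133), 74.50484466552734) [19. 49. 12.]
scene bottle_mid 0.89 top 0.0958 [0.4615 0.305  0.0936] 184 ((460.32257080078125, 304.88134765625), (28.776180267333984, 30.222841262817383), 84.41177368164062) [ 97. 104. 104.]
scene bottle_mi
[... 2283 characters left out ...]
. 40.]
top bottle_mid 0.56 top 0.0972 [0.3051 0.2438 0.0937] 138 ((305.7523193359375, 243.954833984375), (28.831066131591797, 30.979442596435547), 1.6547186374664307) [81. 45. 70.]
top tub_mid 0.7 top 0.0571 [0.4515 0.1443 0.053 ] 322 ((451.2096862792969, 144.29522705078125), (50.94991683959961, 48.48482131958008), 0.9649701118469238) [156. 165. 161.]
top cup_mid 0.56 top 0.066 [ 0.4243 -0.2906  0.0624] 117 ((424.981201171875, -289.83697509765625), (50.547603607177734, 49.5395622253418), 67.29476928710938) [40. 53. 60.]
top stamp_mid 0.69 top 0.0728 [ 0.4604 -0.0055  0.0698] 55 ((460.4928894042969, -5.687465667724609), (17.95708656311035, 20.27974510192871), 3.0527281761169434) [38. 57. 77.]
```

Emit:
servo_tool:
  rows: "0.6 -0.323 -0.128 0.03 80;0.6 -0.323 -0.128 0.03 80;0.6 -0.323 -0.128 0.03 80;0.6 -0.323 -0.128 0.03 80;0.6 -0.323 -0.128 0.03 80;0.6 -0.323 -0.128 0.03 80;0.6 -0.323 -0.128 0.03 80;0.6 -0.323 -0.128 0.03 80;0.6 -0.323 -0.128 0.03 80;0.6 -0.323 -0.128 0.03 80;0.6 -0.323 -0.128 0.03 80;0.6 -0.323 -0.128 0.03 80"
  force: 50

```text
time: 2.9
position: [0.4607, 0.3032, 0.2012]
eef_rot: [2.427, 1.994, -0.0]
force: [0.5, 0.1, -0.6]
finger_gap: 0.804
grasp_force: 0.0
```

```bash
cat >> h.py <<'E'
def rel(*wps):
    "world waypoints (x,y,z,yaw of tool y in deg) -> tool shifts and spin from the present pose"
    s=monitor.get_state();M=R.from_rotvec(s['eef_rot']).as_matrix();y0=np.degrees(np.arctan2(M[1,1],M[0,1]))
    print('t',round(s['time'],2),'pos',np.round(s['position'],4),'yaw',round(y0,1),'tilt',np.round(M[:,2],3),'gap',round(s['finger_gap'],3),'grip',round(s['grasp_force'],1),'F',np.round(s['force'],1),'q',np.round(s['joint_positions'],2))
    for w in wps:
        print(w,np.round(M.T@(np.array(w[:3])-s['position']),4),'spin',round((y0-w[3]+180)%360-180,1))
E
python3 - <<'E'
from h import *
rel((.461,.303,.035,-11))
f=grab_frame("wrist");cv2.imwrite('pics/w1.png',f['img'])
print([(np.round(d['centre'],4),round(d['score'],2)) for d in spot_point("bottle_mid","wrist")])
E
```

```text
t 2.9 pos [0.4607 0.3032 0.2012] yaw -11.2 tilt [-0. -0. -1.] gap 0.804 grip 0.0 F [ 0.5  0.1 -0.6] q [-0.81  0.73  0.32  1.62 -0.29  0.84 -0.56]
(0.461, 0.303, 0.035, -11) [-1.000e-04  4.000e-04  1.662e-01] spin -0.2
[(array([0.3823, 0.2407, 0.0449]), 0.93), (array([0.459 , 0.3002, 0.0447]), 0.76), (array([0.3042, 0.2475, 0.0459]), 0.76), (array([0.2666, 0.3283, 0.0453]), 0.6), (array([0.3614, 0.3209, 0.0472]), 0.56)]
```

View pics/w1.png

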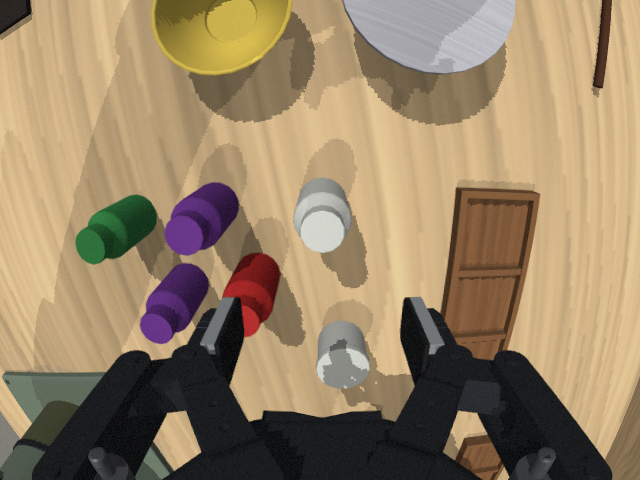

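The bottle at (323,215) lies between the fingers, which agrees with the estimate. I'll descend and grip.

Emit:
servo_tool:
  rows: "0.6 0 0 0.04 0;0.6 0 0 0.08 0;0.6 0 0 0.12 0;0.6 0 0 0.15 0;0.6 0 0 0.168 0;0.6 0 0 0.168 0;-0.4 0 0 0.168 0;-0.4 0 0 0.168 0;-0.4 0 0 0.168 0;-0.4 0 0 0.168 0;-0.4 0 0 0.168 0;-0.4 0 0 0.168 0"

```text
time: 4.0
position: [0.4612, 0.3038, 0.035]
eef_rot: [2.419, 2.004, 0.004]
force: [-1.0, -1.2, 9.9]
finger_gap: 0.522
grasp_force: 52.4
```

Emit:
servo_tool:
  rows: "-0.4 0 0 0 0;-0.4 0 0 0 0;-0.4 0 0 -0.04 0;-0.4 0 0 -0.08 0;-0.4 0 0 -0.12 0;-0.4 0 0 -0.125 0;-0.4 0 0 -0.125 0"

```text
time: 4.58
position: [0.4614, 0.304, 0.1613]
eef_rot: [2.419, 2.004, 0.008]
force: [0.4, 0.1, -3.0]
finger_gap: 0.524
grasp_force: 53.3
```

Run:
```python
from h import *
rel((.612,.159,.16,-11.3),(.612,.159,.043,-11.3))
for c in ("scene","wrist"):
    grab_frame(c); print([(np.round(d['centre'],4),round(d['score'],2)) for d in spot_point("bottle_mid",c)])
```

```text
t 4.58 pos [0.4614 0.304  0.1613] yaw -10.7 tilt [ 0.004  0.003 -1.   ] gap 0.524 grip 53.3 F [ 0.4  0.1 -3. ] q [-0.79  0.79  0.3   1.67 -0.32  0.73 -0.53]
(0.612, 0.159, 0.16, -11.3) [-0.1144  0.175   0.0015] spin 0.6
(0.612, 0.159, 0.043, -11.3) [-0.1149  0.1746  0.1185] spin 0.6
[(array([0.2674, 0.3261, 0.0448]), 0.93), (array([0.4561, 0.3041, 0.175 ]), 0.83), (array([0.362 , 0.3197, 0.0446]), 0.79)]
[(array([0.4556, 0.301 , 0.169 ]), 0.78), (array([0.268 , 0.3294, 0.0449]), 0.69), (array([0.3836, 0.243 , 0.0477]), 0.68), (array([0.3605, 0.3197, 0.047 ]), 0.59), (array([0.3057, 0.246 , 0.0448]), 0.57)]
```

Emit:
servo_tool:
  rows: "-0.4 -0.02 0.032 0 0;-0.4 -0.04 0.064 0 0;-0.4 -0.06 0.096 0 0;-0.4 -0.08 0.128 0 0;-0.4 -0.1 0.16 0 0;-0.4 -0.115 0.175 0 0.6;-0.4 -0.115 0.175 0 0.6;-0.4 -0.115 0.175 0 0.6"

```text
time: 5.45
position: [0.6109, 0.1562, 0.1567]
eef_rot: [-2.432, -1.987, 0.003]
force: [-0.2, 1.1, -2.0]
finger_gap: 0.522
grasp_force: 53.2
```

Run:
```python
from h import *
rel((.612,.159,.043,-11.3))
f=grab_frame("wrist");cv2.imwrite('pics/w2.png',f['img'])
print([(np.round(d['centre'],4),round(d['score'],2)) for d in spot_point("tray3","wrist")])
```

```text
t 5.45 pos [0.6109 0.1562 0.1567] yaw -11.5 tilt [-0.002 -0.001 -1.   ] gap 0.522 grip 53.2 F [-0.2  1.1 -2. ] q [-0.42  0.9   0.27  1.36 -0.27  0.92 -0.29]
(0.612, 0.159, 0.043, -11.3) [0.0031 0.0008 0.1137] spin -0.2
[(array([0.6111, 0.1569, 0.0023]), 0.64)]
```

View pics/w2.png

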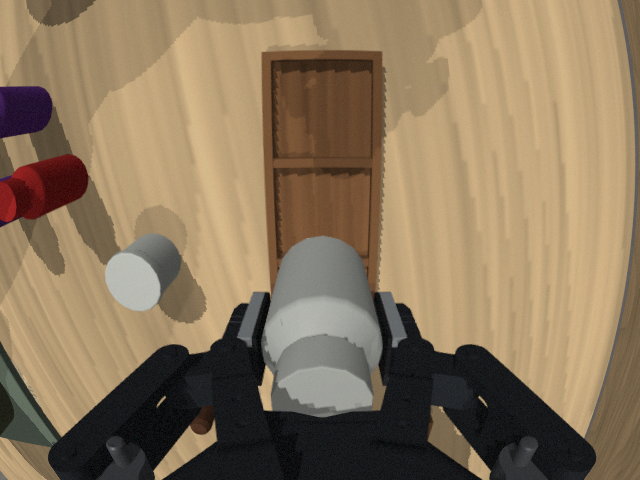

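Emit:
servo_tool:
  rows: "-0.4 0 0 0.04 0;-0.4 0 0 0.08 0;-0.4 0 0 0.1 0;-0.4 0 0 0.1 0;-0.4 0 0 0.1 0"

```text
time: 5.97
position: [0.6104, 0.1583, 0.0582]
eef_rot: [-2.429, -1.991, 0.002]
force: [0.5, 0.3, -1.7]
finger_gap: 0.523
grasp_force: 53.1
```

Run:
```python
from h import *
rel((.6115,.158,.043,-11.3))
```

```text
t 5.97 pos [0.6104 0.1583 0.0582] yaw -11.3 tilt [-0.001 -0.    -1.   ] gap 0.523 grip 53.1 F [ 0.5  0.3 -1.7] q [-0.41  1.03  0.23  1.43 -0.3   0.72 -0.26]
(0.6115, 0.158, 0.043, -11.3) [-0.      0.0011  0.0152] spin -0.0
```

Emit:
servo_tool:
  rows: "-0.4 0 0 0.015 0;-0.4 0 0 0.015 0;-0.4 0 0 0.016 0;0.5 0 0 0.016 0;0.5 0 0 0.016 0;0.5 0 0 0.016 0;0.5 0 0 0.016 0;0.5 0 0 -0.02 0;0.5 0 0 -0.06 0;0.5 0 0 -0.1 0;0.5 0 0 -0.1 0;0.5 0 0 -0.1 0"

```text
time: 6.97
position: [0.6118, 0.1577, 0.1607]
eef_rot: [2.43, 1.989, 0.005]
force: [-0.1, -0.1, -0.5]
finger_gap: 0.75
grasp_force: 0.0
```

Run:
```python
from h import *
rel((.451,.1445,.15,-11.3),(.451,.1445,.016,-11.3))
for c in ("scene","top"):
    grab_frame(c);
    for n in ("bottle_mid","tub_mid"):print(c,n,[(np.round(d['centre'],4),round(d['score'],2)) for d in spot_point(n,c)])
```

```text
t 6.97 pos [0.6118 0.1577 0.1607] yaw -11.4 tilt [ 0.004  0.001 -1.   ] gap 0.75 grip 0.0 F [-0.1 -0.1 -0.5] q [-0.42  0.89  0.27  1.36 -0.27  0.92 -0.29]
(0.451, 0.1445, 0.15, -11.3) [-0.0447 -0.1551  0.0101] spin -0.1
(0.451, 0.1445, 0.016, -11.3) [-0.0449 -0.1555  0.1441] spin -0.1
scene bottle_mid [(array([0.6069, 0.1589, 0.057 ]), 0.84), (array([0.3801, 0.2444, 0.0518]), 0.73), (array([0.3606, 0.3207, 0.041 ]), 0.72), (array([0.3022, 0.2466, 0.0482]), 0.6), (array([0.2676, 0.3276, 0.0461]), 0.59)]
scene tub_mid [(array([0.4526, 0.1416, 0.0292]), 0.75)]
top bottle_mid [(array([0.4478, 0.1432, 0.0308]), 0.58), (array([0.2638, 0.3292, 0.052 ]), 0.46)]
top tub_mid [(array([0.4479, 0.1454, 0.0299]), 0.51)]
```

Emit:
servo_tool:
  rows: "0.8 -0.012 -0.04 0 0;0.8 -0.024 -0.08 0 0;0.8 -0.036 -0.12 0 0;0.8 -0.045 -0.155 0 0;0.8 -0.045 -0.155 0 0;0.8 -0.045 -0.155 0.04 0;0.8 -0.045 -0.155 0.08 0;0.8 -0.045 -0.155 0.12 0;0.8 -0.045 -0.155 0.144 0;0.8 -0.045 -0.155 0.144 0;0.8 -0.045 -0.155 0.144 0"

```text
time: 8.18
position: [0.4497, 0.1436, 0.014]
eef_rot: [-2.431, -1.989, 0.003]
force: [0.2, 0.1, -0.4]
finger_gap: 0.899
grasp_force: 0.0
```

Emit:
servo_tool:
  rows: "-0.3 0 0 0 0;-0.3 0 0 0 0;-0.3 0 0 0 0;-0.3 0 0 0 0;-0.3 0 0 0 0;-0.3 0 0 0 0;-0.3 0 0 -0.04 0;-0.3 0 0 -0.08 0;-0.3 0 0 -0.12 0;-0.3 0 0 -0.12 0;-0.3 0 0 -0.12 0"

```text
time: 9.1
position: [0.451, 0.1447, 0.137]
eef_rot: [2.429, 1.99, 0.008]
force: [0.6, 0.6, -2.8]
finger_gap: 0.613
grasp_force: 53.3
```

Run:
```python
from h import *
rel((.633,-.1365,.13,-12.8),(.633,-.1365,.023,-12.8))
for c in ("scene","wrist"):
    grab_frame(c);
    for n in ("tub_mid","tray2","stamp_mid"):print(c,n,[(np.round(d['centre'],4),round(d['score'],2)) for d in spot_point(n,c)])
```

```text
t 9.1 pos [0.451  0.1447 0.137 ] yaw -11.4 tilt [ 0.005  0.002 -1.   ] gap 0.613 grip 53.3 F [ 0.6  0.6 -2.8] q [-0.5   0.73  0.22  1.97 -0.33  0.47 -0.24]
(0.633, -0.1365, 0.13, -12.8) [-0.2399  0.2338  0.0074] spin 1.4
(0.633, -0.1365, 0.023, -12.8) [-0.2402  0.2333  0.1143] spin 1.4
scene tub_mid [(array([0.4537, 0.1432, 0.1465]), 0.6)]
scene tray2 [(array([ 0.6236, -0.1741, -0.0019]), 0.86), (array([ 0.6139,  0.1602, -0.0008]), 0.7)]
scene stamp_mid [(array([ 0.4627, -0.0035,  0.0344]), 0.78)]
wrist tub_mid [(array([0.4458, 0.146 , 0.1417]), 0.59)]
wrist tray2 []
wrist stamp_mid [(array([ 0.4598, -0.0017,  0.0362]), 0.81)]
```

Emit:
servo_tool:
  rows: "-0.3 -0.028 0.027 0 0;-0.3 -0.056 0.054 0 0;-0.3 -0.084 0.081 0 0;-0.3 -0.112 0.108 0 0;-0.3 -0.14 0.135 0 0;-0.3 -0.168 0.162 0 0;-0.3 -0.196 0.189 0 0;-0.3 -0.224 0.216 0 1.4;-0.3 -0.24 0.234 0 1.4;-0.3 -0.24 0.234 0 1.4;-0.3 -0.24 0.234 0.04 1.4;-0.3 -0.24 0.234 0.06 1.4"

```text
time: 10.5
position: [0.6312, -0.1373, 0.0713]
eef_rot: [-2.454, -1.959, 0.002]
force: [-0.6, 1.4, -4.5]
finger_gap: 0.613
grasp_force: 53.3
```

Emit:
servo_tool:
  rows: "-0.3 0 0 0.03 0;-0.3 0 0 0.03 0;-0.3 0 0 0.03 0"

```text
time: 10.75
position: [0.6314, -0.1372, 0.0437]
eef_rot: [-2.453, -1.959, 0.003]
force: [0.7, -0.4, -0.5]
finger_gap: 0.613
grasp_force: 53.3
```

Run:
```python
from h import *
rel((.633,-.1365,.023,-12.8))
f=grab_frame("wrist");cv2.imwrite('pics/w3.png',f['img'])
print([(np.round(d['centre'],4),round(d['score'],2)) for d in spot_point("tray2","wrist")])
```

```text
t 10.75 pos [ 0.6314 -0.1372  0.0437] yaw -12.8 tilt [-0.002  0.    -1.   ] gap 0.613 grip 53.3 F [ 0.7 -0.4 -0.5] q [ 0.09  1.07  0.17  1.36 -0.23  0.74  0.12]
(0.633, -0.1365, 0.023, -12.8) [0.0011 0.0014 0.0207] spin 0.0
[(array([ 0.4509, -0.1562,  0.027 ]), 0.4)]
```

View pics/w3.png

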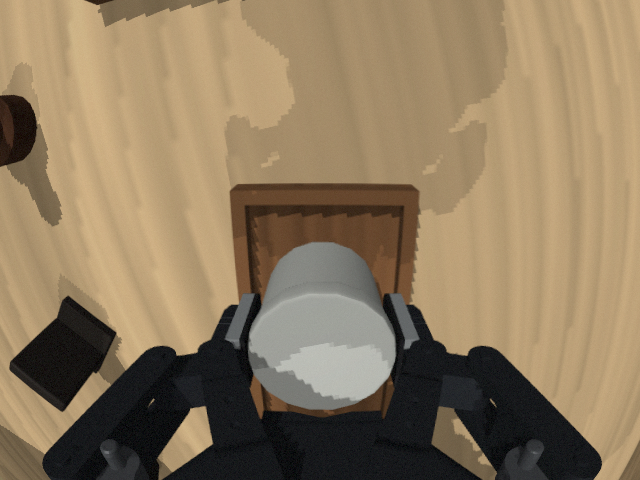

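The tub (322,310) is centred over the compartment. I'll lower and release it.

Emit:
servo_tool:
  rows: "-0.3 0 0 0.018 0;-0.3 0 0 0.021 0;-0.3 0 0 0.021 0;0.6 0 0 0.021 0;0.6 0 0 0.021 0;0.6 0 0 0.021 0;0.6 0 0 0.021 0;0.6 0 0 -0.02 0;0.6 0 0 -0.06 0;0.6 0 0 -0.1 0;0.6 0 0 -0.1 0;0.6 0 0 -0.1 0"

```text
time: 11.85
position: [0.633, -0.1377, 0.1467]
eef_rot: [2.453, 1.958, 0.004]
force: [0.0, 0.3, -1.1]
finger_gap: 0.8
grasp_force: 0.0
```

Run:
```python
from h import *
rel((.461,-.004,.15,-12.8),(.461,-.004,.035,-12.8))
for c in ("scene","top"):
    grab_frame(c);
    for n in ("tub_mid","stamp_mid"):print(c,n,[(np.round(d['centre'],4),round(d['score'],2)) for d in spot_point(n,c)])
```

```text
t 11.85 pos [ 0.633  -0.1377  0.1467] yaw -12.8 tilt [ 0.004 -0.001 -1.   ] gap 0.8 grip 0.0 F [ 0.   0.3 -1.1] q [ 0.08  0.93  0.2   1.3  -0.2   0.93  0.1 ]
(0.461, -0.004, 0.15, -12.8) [ 0.0923 -0.1973 -0.004 ] spin 0.0
(0.461, -0.004, 0.035, -12.8) [ 0.0923 -0.1977  0.111 ] spin 0.0
scene tub_mid [(array([ 0.6336, -0.1397,  0.0359]), 0.79)]
scene stamp_mid [(array([ 0.4635, -0.0032,  0.0332]), 0.51), (array([ 0.4174,  0.4898, -0.0028]), 0.25)]
top tub_mid []
top stamp_mid []
```

Emit:
servo_tool:
  rows: "0.3 0.018 -0.038 0 0;0.3 0.036 -0.076 0 0;0.3 0.054 -0.114 0 0;0.3 0.072 -0.152 0 0;0.3 0.092 -0.197 0 0;0.3 0.092 -0.197 0 0;0.3 0.092 -0.197 0.04 0;0.3 0.092 -0.197 0.08 0;0.3 0.092 -0.197 0.111 0;0.3 0.092 -0.197 0.111 0;0.3 0.092 -0.197 0.111 0"

```text
time: 13.07
position: [0.4596, -0.0044, 0.0329]
eef_rot: [-2.454, -1.959, 0.004]
force: [0.3, -0.2, 1.1]
finger_gap: 0.65
grasp_force: 0.0
```

Emit:
servo_tool:
  rows: "-0.8 0 0 0 0;-0.8 0 0 0 0;-0.8 0 0 0 0;-0.8 0 0 0 0;-0.8 0 0 0 0;-0.8 0 0 0 0;-0.8 0 0 0 0;-0.8 0 0 -0.04 0;-0.8 0 0 -0.08 0;-0.8 0 0 -0.12 0;-0.8 0 0 -0.12 0;-0.8 0 0 -0.12 0"
  force: 40

```text
time: 14.07
position: [0.4613, -0.0039, 0.1557]
eef_rot: [2.452, 1.959, 0.006]
force: [-0.1, -0.3, -1.8]
finger_gap: 0.243
grasp_force: 39.8
```

Run:
```python
from h import *
rel((.614,-.2175,.155,-12.8),(.614,-.2175,.043,-12.8))
for c in ("scene","wrist"):
    grab_frame(c);
    for n in ("tub_mid","stamp_mid","tray2"):print(c,n,[(np.round(d['centre'],4),round(d['score'],2)) for d in spot_point(n,c)])
```

```text
t 14.07 pos [ 0.4613 -0.0039  0.1557] yaw -12.8 tilt [ 0.005  0.    -1.   ] gap 0.243 grip 39.8 F [-0.1 -0.3 -1.8] q [-0.18  0.68  0.2   1.99 -0.27  0.49  0.  ]
(0.614, -0.2175, 0.155, -12.8) [-0.1746  0.1961  0.0014] spin 0.0
(0.614, -0.2175, 0.043, -12.8) [-0.1748  0.1956  0.1134] spin 0.0
scene tub_mid [(array([ 0.6328, -0.1407,  0.036 ]), 0.72)]
scene stamp_mid [(array([ 0.4624, -0.0033,  0.1543]), 0.58), (array([ 0.6235, -0.1757, -0.001 ]), 0.46)]
scene tray2 [(array([6.129e-01, 1.590e-01, 1.000e-04]), 0.69), (array([ 6.235e-01, -1.744e-01,  2.000e-04]), 0.67)]
wrist tub_mid [(array([ 0.6315, -0.139 ,  0.0316]), 0.67)]
wrist stamp_mid [(array([ 0.4611, -0.002 ,  0.15  ]), 0.89)]
wrist tray2 [(array([ 0.6209, -0.1732, -0.0011]), 0.95)]
```

Emit:
servo_tool:
  rows: "-0.8 -0.029 0.033 0 0;-0.8 -0.058 0.066 0 0;-0.8 -0.087 0.099 0 0;-0.8 -0.116 0.132 0 0;-0.8 -0.145 0.165 0 0;-0.8 -0.175 0.196 0 0;-0.8 -0.175 0.196 0 0;-0.8 -0.175 0.196 0.04 0;-0.8 -0.175 0.196 0.08 0;-0.8 -0.175 0.196 0.095 0;-0.8 -0.175 0.196 0.095 0;-0.8 -0.175 0.196 0.095 0"

```text
time: 15.47
position: [0.6126, -0.2183, 0.0582]
eef_rot: [-2.455, -1.96, 0.001]
force: [0.2, -0.3, 1.3]
finger_gap: 0.243
grasp_force: 39.8
```

Run:
```python
from h import *
rel((.614,-.2175,.042,-12.8))
f=grab_frame("wrist");cv2.imwrite('pics/w4.png',f['img'])
```

```text
t 15.47 pos [ 0.6126 -0.2183  0.0582] yaw -12.8 tilt [-0.001  0.    -1.   ] gap 0.243 grip 39.8 F [ 0.2 -0.3  1.3] q [ 0.22  1.05  0.17  1.34 -0.21  0.77  0.23]
(0.614, -0.2175, 0.042, -12.8) [0.0011 0.0012 0.0162] spin 0.0
```

View pics/w4.png

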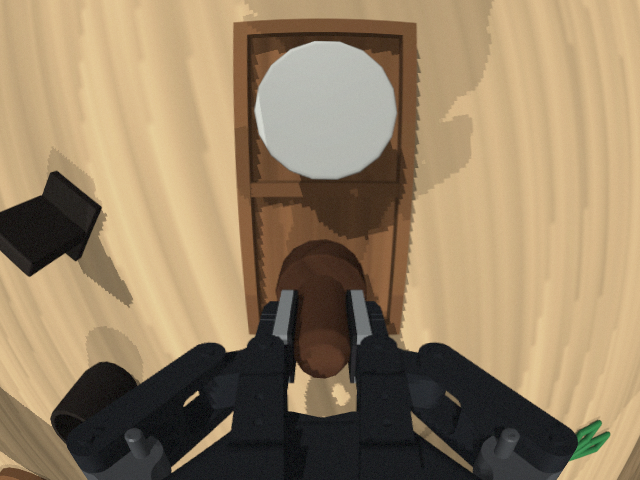

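The tub (325,110) sits in its compartment and the stamp (320,270) is over the other one. I'll lower it.

Emit:
servo_tool:
  rows: "-0.8 0 0 0.014 0;-0.8 0 0 0.017 0;-0.8 0 0 0.017 0;-0.8 0 0 0.017 0;0.1 0 0 0.017 0;0.1 0 0 0.017 0;0.1 0 0 0.017 0;0.1 0 0 0.017 0;0.1 0 0 -0.02 0;0.1 0 0 -0.06 0;0.1 0 0 -0.09 0;0.1 0 0 -0.09 0"

```text
time: 16.52
position: [0.6148, -0.2192, 0.1545]
eef_rot: [2.45, 1.956, 0.006]
force: [0.8, -0.6, 0.2]
finger_gap: 0.553
grasp_force: 0.0
```

Run:
```python
from h import *
rel((.424,-.289,.15,-12.8),(.424,-.289,.025,-12.8))
for c in ("scene","wrist"):
    grab_frame(c);
    for n in ("stamp_mid","cup_mid","tile_mid"):print(c,n,[(np.round(d['centre'],4),round(d['score'],2)) for d in spot_point(n,c)])
```

```text
t 16.52 pos [ 0.6148 -0.2192  0.1545] yaw -12.8 tilt [ 0.008 -0.003 -1.   ] gap 0.553 grip 0.0 F [ 0.8 -0.6  0.2] q [ 0.21  0.92  0.2   1.28 -0.19  0.95  0.22]
(0.424, -0.289, 0.15, -12.8) [-0.1103 -0.1707  0.0032] spin 0.0
(0.424, -0.289, 0.025, -12.8) [-0.1102 -0.1717  0.1282] spin 0.0
scene stamp_mid [(array([ 0.6126, -0.2199,  0.0438]), 0.54), (array([ 0.6119,  0.1593, -0.0016]), 0.17)]
scene cup_mid [(array([ 0.4249, -0.2909,  0.0301]), 0.92)]
scene tile_mid [(array([ 0.4555, -0.1569,  0.0317]), 0.74)]
wrist stamp_mid [(array([ 0.6125, -0.2144,  0.0412]), 0.67)]
wrist cup_mid [(array([ 0.4246, -0.2908,  0.0339]), 0.81), (array([ 0.6142, -0.2143,  0.0433]), 0.66)]
wrist tile_mid [(array([ 0.4513, -0.1557,  0.0296]), 0.69)]
```

Emit:
servo_tool:
  rows: "0.8 -0.022 -0.034 0 0;0.8 -0.044 -0.068 0 0;0.8 -0.066 -0.102 0 0;0.8 -0.088 -0.136 0 0;0.8 -0.111 -0.171 0 0;0.8 -0.111 -0.171 0 0;0.8 -0.111 -0.171 0.04 0;0.8 -0.111 -0.171 0.08 0;0.8 -0.111 -0.171 0.11 0;0.8 -0.111 -0.171 0.128 0;0.8 -0.111 -0.171 0.128 0;0.8 -0.111 -0.171 0.128 0"

```text
time: 17.92
position: [0.4211, -0.2885, 0.0201]
eef_rot: [-2.454, -1.959, 0.001]
force: [-0.4, -0.5, 0.3]
finger_gap: 0.901
grasp_force: 0.0
```

Emit:
servo_tool:
  rows: "-0.2 0 0 0 0;-0.2 0 0 0 0;-0.2 0 0 0 0;-0.2 0 0 0 0;-0.2 0 0 0 0;-0.2 0 0 0 0;-0.2 0 0 -0.04 0;-0.2 0 0 -0.08 0;-0.2 0 0 -0.12 0;-0.2 0 0 -0.145 0;-0.2 0 0 -0.145 0;-0.2 0 0 -0.145 0"

```text
time: 18.92
position: [0.422, -0.2887, 0.1671]
eef_rot: [2.452, 1.959, 0.002]
force: [-0.5, -0.1, -0.5]
finger_gap: 0.588
grasp_force: 42.7
```

Run:
```python
from h import *
rel((.628,.240,.16,-11.3),(.628,.240,.033,-11.3),(.596,.077,.16,-11.3),(.596,.077,.033,-11.3))
for c in ("scene","wrist"):
    grab_frame(c);
    for n in ("cup_mid","tray3"):print(c,n,[(np.round(d['centre'],4),round(d['score'],2)) for d in spot_point(n,c)])
```

```text
t 18.92 pos [ 0.422  -0.2887  0.1671] yaw -12.8 tilt [ 0.003 -0.002 -1.   ] gap 0.588 grip 42.7 F [-0.5 -0.1 -0.5] q [ 0.46  0.71  0.15  1.81 -0.16  0.63  0.48]
(0.628, 0.24, 0.16, -11.3) [0.5612 0.084  0.0068] spin -1.5
(0.628, 0.24, 0.033, -11.3) [0.5613 0.0836 0.1338] spin -1.5
(0.596, 0.077, 0.16, -11.3) [0.3952 0.0888 0.007 ] spin -1.5
(0.596, 0.077, 0.033, -11.3) [0.3953 0.0884 0.134 ] spin -1.5
scene cup_mid [(array([ 0.4208, -0.2914,  0.1766]), 0.93), (array([ 0.624 , -0.1744, -0.002 ]), 0.47)]
scene tray3 [(array([ 0.623 , -0.1757,  0.0007]), 0.67), (array([ 0.6146,  0.1634, -0.0009]), 0.63)]
wrist cup_mid [(array([ 0.42  , -0.2918,  0.1738]), 0.55)]
wrist tray3 [(array([ 0.6229, -0.1715, -0.0017]), 0.92)]
```

Emit:
servo_tool:
  rows: "-0.2 0.035 0.008 0 0;-0.2 0.07 0.016 0 0;-0.2 0.105 0.024 0 0;-0.2 0.14 0.032 0 0;-0.2 0.175 0.04 0 0;-0.2 0.21 0.048 0 0;-0.2 0.245 0.056 0 0;-0.2 0.28 0.064 0 -1.5;-0.2 0.315 0.072 0 -1.5;-0.2 0.35 0.08 0 -1.5;-0.2 0.38 0.086 0 -1.5;-0.2 0.395 0.089 0 -1.5"

```text
time: 20.22
position: [0.5962, 0.0813, 0.1643]
eef_rot: [-2.424, -1.996, -0.0]
force: [-0.7, 0.8, -1.9]
finger_gap: 0.588
grasp_force: 42.7
```

Emit:
servo_tool:
  rows: "-0.2 0 0 0.03 0;-0.2 0 0 0.07 0;-0.2 0 0 0.11 0;-0.2 0 0 0.11 0;-0.2 0 0 0.11 0"

```text
time: 20.63
position: [0.5949, 0.0765, 0.0545]
eef_rot: [-2.428, -1.991, 0.005]
force: [0.9, 0.1, -0.1]
finger_gap: 0.587
grasp_force: 42.7
```

Run:
```python
from h import *
rel((.596,.077,.030,-11.3))
f=grab_frame("wrist");cv2.imwrite('pics/w5.png',f['img'])
```

```text
t 20.63 pos [0.5949 0.0765 0.0545] yaw -11.3 tilt [-0.003 -0.001 -1.   ] gap 0.587 grip 42.7 F [ 0.9  0.1 -0.1] q [-0.28  1.    0.21  1.55 -0.3   0.63 -0.12]
(0.596, 0.077, 0.03, -11.3) [0.0007 0.0011 0.0245] spin -0.0
```

View pics/w5.png

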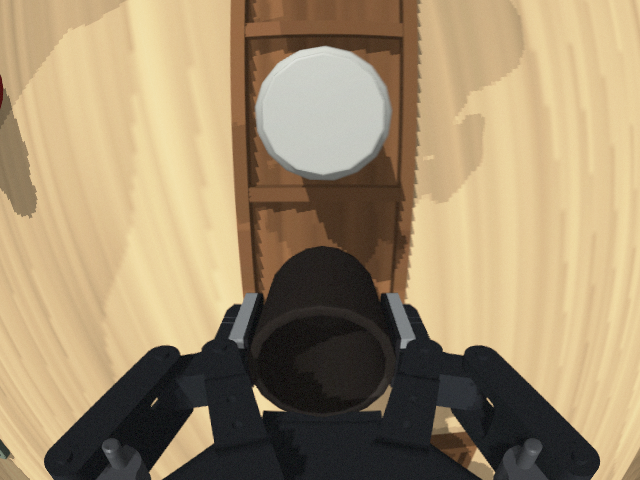

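The bottle (323,113) stands in the middle compartment and the cup (322,330) is over its own. I'll lower it.

Emit:
servo_tool:
  rows: "-0.2 0 0 0.018 0;-0.2 0 0 0.024 0;-0.2 0 0 0.025 0;-0.2 0 0 0.025 0;0.5 0 0 0.025 0;0.5 0 0 0.025 0;0.5 0 0 0.025 0;0.5 0 0 0.025 0;0.5 0 0 -0.015 0;0.5 0 0 -0.055 0;0.5 0 0 -0.095 0;0.5 0 0 -0.095 0"

```text
time: 21.68
position: [0.5982, 0.0768, 0.1574]
eef_rot: [2.425, 1.989, 0.012]
force: [1.6, -0.2, 0.1]
finger_gap: 0.75
grasp_force: 0.0
```

Run:
```python
from h import *
rel((.4545,-.154,.15,40),(.4545,-.154,.025,40))
for c in ("scene","wrist","top"):
    grab_frame(c)
    for n in ("cup_mid","tile_mid"):print(c,n,[(np.round(d['centre'],4),round(d['score'],2)) for d in spot_point(n,c)])
```

```text
t 21.68 pos [0.5982 0.0768 0.1574] yaw -11.3 tilt [ 0.009  0.001 -1.   ] gap 0.75 grip 0.0 F [ 1.6 -0.2  0.1] q [-0.31  0.85  0.26  1.48 -0.27  0.83 -0.15]
(0.4545, -0.154, 0.15, 40) [-0.2545 -0.0958  0.0059] spin -51.3
(0.4545, -0.154, 0.025, 40) [-0.2549 -0.0969  0.1309] spin -51.3
scene cup_mid [(array([0.5944, 0.0754, 0.0381]), 0.87)]
scene tile_mid []
wrist cup_mid [(array([0.5932, 0.0762, 0.0381]), 0.88)]
wrist tile_mid []
top cup_mid []
top tile_mid [(array([ 0.4542, -0.1567,  0.0312]), 0.61), (array([ 0.6348, -0.142 ,  0.0361]), 0.22)]
```

Emit:
servo_tool:
  rows: "0 -0.032 -0.012 0 -7;0 -0.064 -0.024 0 -14;0 -0.096 -0.036 0 -21;0 -0.128 -0.048 0 -28;0 -0.16 -0.06 0 -35;0 -0.192 -0.072 0 -42;0 -0.224 -0.084 0 -49;0 -0.254 -0.096 0.01 -51.3;0 -0.254 -0.096 0.03 -51.3;0 -0.254 -0.096 0.03 -51.3;0 -0.254 -0.096 0.03 -51.3"

```text
time: 23.05
position: [0.4517, -0.153, 0.12]
eef_rot: [-1.327, -2.846, 0.0]
force: [0.4, 0.6, 0.6]
finger_gap: 0.499
grasp_force: 0.0
```

Run:
```python
from h import *
rel((.4545,-.154,.025,40))
f=grab_frame("wrist");cv2.imwrite('pics/w6.png',f['img'])
print([(np.round(d['centre'],4),round(d['score'],2)) for d in spot_point("tile_mid","wrist")])
```

```text
t 23.05 pos [ 0.4517 -0.153   0.12  ] yaw 40.0 tilt [-0.001  0.001 -1.   ] gap 0.499 grip 0.0 F [0.4 0.6 0.6] q [ 0.3   0.75 -0.06  1.96  0.1   0.43  0.85]
(0.4545, -0.154, 0.025, 40) [-0.0027  0.0016  0.095 ] spin -0.0
[(array([ 0.4475, -0.155 ,  0.029 ]), 0.57)]
```

View pics/w6.png

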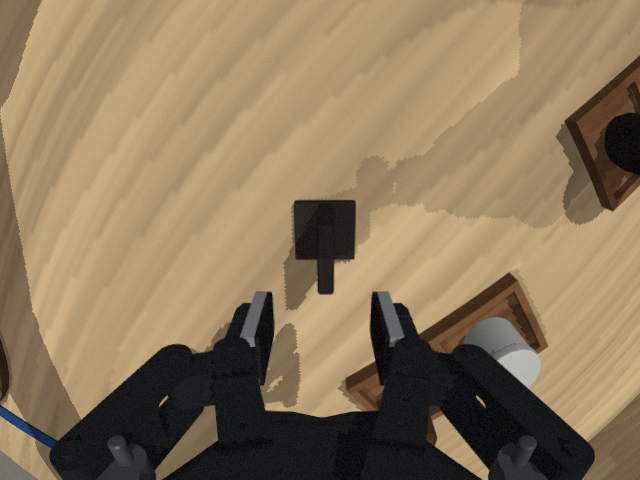

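The tile plate (325,250) is aligned and centred between the pads.

Emit:
servo_tool:
  rows: "0 -0.002 0.001 0.04 0;0 -0.002 0.001 0.08 0;0 -0.002 0.001 0.094 0;0 -0.002 0.001 0.094 0;-1 -0.002 0.001 0.094 0;-1 -0.002 0.001 0.094 0;-1 -0.002 0.001 0.094 0;-1 -0.002 0.001 0.094 0;-1 -0.002 0.001 0.094 0;-1 -0.002 0.001 0.094 0;-1 -0.002 0.001 0.094 0;-1 -0.002 0.001 0.094 0"

```text
time: 24.15
position: [0.4548, -0.1543, 0.0279]
eef_rot: [1.326, 2.845, 0.001]
force: [-0.5, 1.5, 12.4]
finger_gap: 0.113
grasp_force: 42.4
```

Emit:
servo_tool:
  rows: "-1 0 0 -0.04 0;-1 0 0 -0.08 0;-1 0 0 -0.12 0;-1 0 0 -0.14 0;-1 0 0 -0.14 0;-1 0 0 -0.14 0"

```text
time: 24.65
position: [0.4544, -0.1544, 0.1681]
eef_rot: [1.326, 2.844, 0.001]
force: [-0.5, 0.5, -1.5]
finger_gap: 0.11
grasp_force: 40.5
```

Run:
```python
from h import *
rel((.628,.240,.165,78.7),(.628,.240,.034,78.7))
for c in ("scene","wrist"):
    grab_frame(c)
    for n in ("tray3","tile_mid"):print(c,n,[(np.round(d['centre'],4),round(d['score'],2)) for d in spot_point(n,c)])
```

```text
t 24.65 pos [ 0.4544 -0.1544  0.1681] yaw 40.0 tilt [ 0.003 -0.001 -1.   ] gap 0.11 grip 40.5 F [-0.5  0.5 -1.5] q [ 0.31  0.67 -0.08  1.91  0.09  0.57  0.86]
(0.628, 0.24, 0.165, 78.7) [0.1905 0.3865 0.0033] spin -38.7
(0.628, 0.24, 0.034, 78.7) [0.1909 0.3863 0.1343] spin -38.7
scene tray3 [(array([ 0.6142,  0.1582, -0.0029]), 0.93), (array([ 6.261e-01, -1.760e-01, -6.000e-04]), 0.62)]
scene tile_mid [(array([ 0.4535, -0.1542,  0.1689]), 0.56)]
wrist tray3 [(array([0.6093, 0.1621, 0.0014]), 0.77), (array([ 0.6238, -0.1709, -0.0022]), 0.77)]
wrist tile_mid []
```

Emit:
servo_tool:
  rows: "-1 0.016 0.033 0 -5;-1 0.032 0.066 0 -10;-1 0.048 0.099 0 -15;-1 0.064 0.132 0 -20;-1 0.08 0.165 0 -25;-1 0.096 0.198 0 -30;-1 0.112 0.231 0 -35;-1 0.128 0.264 0 -38.7;-1 0.144 0.297 0 -38.7;-1 0.16 0.33 0 -38.7;-1 0.18 0.365 0 -38.7;-1 0.191 0.386 0 -38.7"

```text
time: 25.95
position: [0.6264, 0.2445, 0.1653]
eef_rot: [-0.305, -3.125, -0.002]
force: [-0.9, 0.4, -1.1]
finger_gap: 0.114
grasp_force: 40.4
```

Emit:
servo_tool:
  rows: "-1 0 0 0.01 0;-1 0 0 0.05 0;-1 0 0 0.09 0;-1 0 0 0.11 0;-1 0 0 0.11 0;-1 0 0 0.11 0"

```text
time: 26.45
position: [0.6264, 0.2401, 0.0559]
eef_rot: [-0.309, -3.125, 0.001]
force: [0.2, -0.5, 0.6]
finger_gap: 0.115
grasp_force: 40.4
```

Run:
```python
from h import *
rel((.628,.240,.036,78.7))
f=grab_frame("wrist");cv2.imwrite('pics/w7.png',f['img'])
```

```text
t 26.45 pos [0.6264 0.2401 0.0559] yaw 78.7 tilt [-0.001 -0.001 -1.   ] gap 0.115 grip 40.4 F [ 0.2 -0.5  0.6] q [-0.34  1.07 -0.18  1.24  0.22  0.85  0.8 ]
(0.628, 0.24, 0.036, 78.7) [-0.0016  0.0003  0.0199] spin 0.0
```

View pics/w7.png

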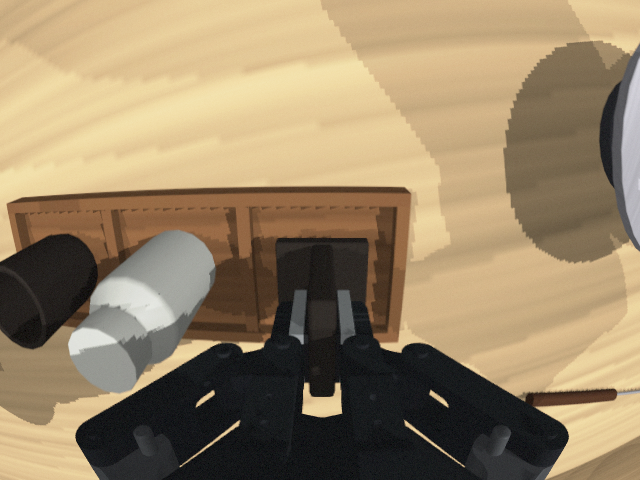

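The tile foot (322,270) is centred in its compartment, and the cup and bottle are upright. I'll lower and release it.

Emit:
servo_tool:
  rows: "-1 -0.001 0 0.014 0;-1 -0.001 0 0.019 0;-1 -0.001 0 0.02 0;-1 -0.001 0 0.02 0;-0.4 -0.001 0 0.02 0;-0.4 -0.001 0 0.02 0;-0.4 -0.001 0 0.02 0;-0.4 -0.001 0 0.02 0;-0.4 -0.001 0 -0.02 0;-0.4 -0.001 0 -0.06 0;-0.4 -0.001 0 -0.1 0;-0.4 -0.001 0 -0.13 0"

```text
time: 27.5
position: [0.628, 0.2402, 0.1899]
eef_rot: [0.309, 3.124, 0.002]
force: [0.1, -0.4, 0.5]
finger_gap: 0.305
grasp_force: 0.0
```

Emit:
servo_tool:
  rows: "-0.4 -0.03 0 -0.02 0;-0.4 -0.06 0 -0.04 0;-0.4 -0.09 0 -0.06 0;-0.4 -0.12 0 -0.06 0;-0.4 -0.12 0 -0.06 0"

```text
time: 27.92
position: [0.7295, 0.2231, 0.2418]
eef_rot: [0.31, 3.123, -0.002]
force: [-0.3, 0.6, -0.2]
finger_gap: 0.297
grasp_force: 0.0
```

Run:
```python
from h import *
rel()
t3=(np.array([.612,.159]),-11.3);t2=(np.array([.6235,-.176]),-12.8)
for c in ("scene","top","wrist"):
    f=grab_frame(c)
    if c=="scene": cv2.imwrite('pics/s8.png',cv2.resize(f['img'][150:420,170:450],None,fx=2,fy=2))
    for n,(o,a) in dict(bottle_mid=t3,cup_mid=t3,tile_mid=t3,stamp_mid=t2,tub_mid=t2).items():
        for d in spot_point(n,c):
            p=np.array(d['centre'])
            if p[0]>.55:
                a_=np.radians(a);v=p[:2]-o
                print(c,n,round(d['score'],2),'tray xy',np.round([np.cos(a_)*v[0]+np.sin(a_)*v[1],-np.sin(a_)*v[0]+np.cos(a_)*v[1]],4),'z',p[2].round(4))
```

```text
t 27.92 pos [0.7295 0.2231 0.2418] yaw 78.6 tilt [ 0.003 -0.002 -1.   ] gap 0.297 grip 0.0 F [-0.3  0.6 -0.2] q [-0.31  1.13 -0.19  0.37  0.18  1.64  0.99]
scene bottle_mid 0.91 tray xy [-0.0041 -0.0015] z 0.0556
scene cup_mid 0.61 tray xy [-0.0003 -0.084 ] z 0.0383
scene tile_mid 0.8 tray xy [-0.001  0.082] z 0.0356
scene tub_mid 0.19 tray xy [-0.0823  0.2374] z 0.0372
top cup_mid 0.68 tray xy [ 0.001 -0.084] z 0.0359
top stamp_mid 0.49 tray xy [ 0.0008 -0.0458] z 0.0432
top tub_mid 0.87 tray xy [-0.0019  0.0364] z 0.0354
wrist bottle_mid 0.8 tray xy [-0.0035 -0.0062] z 0.0533
wrist cup_mid 0.69 tray xy [ 0.0004 -0.0873] z 0.0409
wrist cup_mid 0.19 tray xy [ 0.0014 -0.0056] z 0.0526
wrist tile_mid 0.91 tray xy [-0.0064  0.0766] z 0.0383
wrist tub_mid 0.89 tray xy [-0.0036  0.0391] z 0.0335
wrist tub_mid 0.37 tray xy [-0.1838  0.6278] z -0.0015
```

View pics/s8.png

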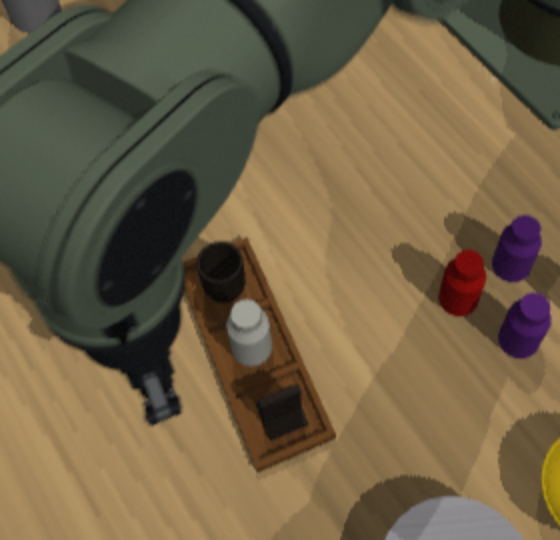

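The cup, bottle and tile (at 220,270, 250,332 and 282,410) stand upright in tray3. The top view confirms the stamp and tub in tray2, and the gripper is clear of everything.

```bash
python3 -c "
from h import *
print(workorder.hand_in())"
```

```text
the job is handed in; nothing more can be done
None
```

Both kits are made up and handed in: the bottle, cup and tile stand upright in tray3 and the stamp and tub in tray2, all released; the hand-in returned no verdict.

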